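# Cull the worn blade base

### The job

Three small blending cups stand upright in their caddy, each closed by a screw-on blade base with a white drive coupling on top. One coupling has lost half of its teeth: unscrew that blade base, lift it straight off its cup and finish while still holding it up in the gripper, upright and still, with the blades well clear above the cup. Some of these cups have a reverse thread and nothing shows which, so try loosening it both ways; leave the other two bases screwed on as they are and do not disturb the fruit, the teaspoon or the glass.

Things in the scene. Friction and masses are not known exactly. Their poses are not given: they have to be found in the camera images.
- caddy: Grey plastic caddy, 104 x 322 mm plate 15 mm high, fixed to the tray, holding three upright clear cups in a row 105 mm apart along its own y axis (at y = -105, 0, +105 mm). The cups are keyed in: they neither turn nor lift. Cups at most 51 mm across, rim of the mouth 132 mm above the table. Origin: centre of the underside, z up.
- base_worn: Worn blade base, on any one of the cups. Black ribbed collar 57 mm across, 21 mm high, seated 114 to 135 mm above the table; on top a white coupling star 43 mm across, up to 37 mm above the collar's lower edge, three adjacent teeth of six broken to stubs. Blades 23 mm across reach 9 mm below the collar, inside the cup's mouth. 55 to 100 g. Origin: on the axis at the collar's lower edge, z up.
- base_worn_rib (a point): Point on its collar edge, 28 mm from the axis along its own x. Thread of unknown hand (right: loosens counter-clockwise from above; left: clockwise). The closing way is blocked within 5 degrees; the loosening way turns easily without rising, free to lift from about 60 degrees, stopped at about 84. Before that it lifts 4 mm at most.
- base_a: Sound blade base on another cup, same shape and frame as base_worn but with all six coupling teeth. To be left alone.
- base_b: Sound blade base on the remaining cup, like base_a. To be left alone.
- base_a_rib (a point): Point on base_a's collar, 28 mm from the axis along its own x, at the lower edge.
- base_b_rib (a point): Point on base_b's collar, 28 mm from the axis along its own x, at the lower edge.
- lemon: Loose lemon, 71 x 53 x 54 mm, lying on the tray. Bystander.
- lime: Loose lime, 52 x 46 x 46 mm, lying on the tray. Bystander.
- teaspoon: Loose metal teaspoon, 133 x 28 x 9 mm, lying on the tray. Bystander.
- glass: Loose clear tumbler, 70 mm across, 80 mm high, standing on the tray. Bystander.
Mind the look-alikes: they are no part of the job. Leave any purple look-alike of the base_worn alone.

How it is judged:
By the outcome, as a careful person would: the job done as asked, in the order asked, and still so for the second after the job is handed in, while the arm keeps its last pose, push and grip.
It also fails if it takes over 40 s, if anything falls off the work surface, if the arm or the gripper's body presses on something with over 40 N, if the wrist force passes 120 N, or if a joint passes its speed limit or range.

### The arm

A 6-joint arm with a two-finger parallel gripper is mounted at the origin on a cart in front of the work surface, level with it; the furniture and walls round the work are solid. World frame = base frame: x ahead of the robot, y to its left, z up, the work surface at z = 0. Lengths are in m, angles in degrees, forces in N, time in s.
With the tool pointing down it reaches from about 0.3 to 0.75 m from the base axis. Payload 8.5 kg.
Tool frame: the origin (TCP) lies at the very end of the fingers, on their centre line; the grasp point (between the pads) lies 19 mm behind it; z points along the fingers, y is the direction in which the jaws open and shut (so a half turn about z gives the same grasp; the last joint's range is limited). The gripper opens to 88 mm and grips with 3 to 60 N. Pads are 18 mm wide; open, the fingers measure 123 mm over their backs; the gripper's body (75 mm by 187 mm) begins 45 mm behind the grasp point.
Start: joints at [-86.018, 21.807, 74.336, -0, 83.858, -12.336], TCP at [0.155, -0.528, 0.239] pointing down, gripper open.
Joint ranges: [-178.18, 178.18], [-50.72, 133.34], [12.68, 142.11], [-81.47, 261.47], [9.98, 163.14], [-165.26, 165.26]. Speed limits (degrees/s): [136.94, 136.94, 180, 180, 180, 180].

### API

Orientations are given as a 3x3 rotation matrix whose columns are the frame's x, y, z axes.
In Python, from station import sense, capture, hand_in gives the robot as it stands.
- The arm moves only by the tool apply_moves, never from a script. Its argument "moves" is a list that holds one entry, the list of rows, each a list of 7 numbers: the turn, a rotation vector about the tool's x, y, z in degrees, then the shift along the tool's x, y, z in cm, then the closure in counts, from 0 (fully open) to 255 (shut). In form: [[[ax, ay, az, dx, dy, dz, gripper], ...]]. A call has 1 to 5 rows; each row shifts and turns the commanded pose from where the row before left it, along the tool's axes as they then stand; what a row does not reach is not made up. A row lasts 1/12 s, in which the tool goes at most 41.7 mm and 7.16 degrees, less where a joint would pass 70% of its speed; a pose out of reach is approached as far as the arm can. A call with a gripper value outside its range is refused whole. The fingers move at their own pace and stop on an object; the grip force is fixed at half the most. Time passes only in rows, so rows that do not move let the fingers close. It gives the time, the measured TCP pose, the force and the opening at its end, in the units of the state.
- sense(): the state, without advancing time (a new reading comes with each control period).
- capture(name): name is "side" or "top"; returns a dict with "frame" (400x640x3 uint8, red, green, blue), "fx", "fy", "cx", "cy" (pixels), "rvec" (rotation vector, rad) and "tvec" (3), from world to camera coordinates, as OpenCV has them. Camera axes: x right, y down, z forward; pixel columns grow to the right and rows downward; lengths in m; the calibration is good to about 2 mm. A picture is of the moment at which its call begins. There is no depth.
- hand_in(): hands the job in, once; it reports no verdict.
The state is a dict: "time": time; "qpos": joint angles; "dq": joint speeds; "joint_torque": joint torques, N m; "ee_pos": TCP position; "tool_rot": TCP orientation; "wrist_force": force on the tool from outside, world axes, zero at the start; "wrist_torque": the same for the moment, N m; "grip_width": finger opening in m.
Only numpy, scipy, OpenCV 4.12 (cv2) and the standard library are available. Lean on these libraries where they do the work, as an engineer would, in place of code of your own. Each camera call takes 0.05 s, during which the arm holds its last target.

## Working session

There is one attempt and no reset: what is moved stays moved. The work goes in short steps, Python scripts to look and compute and a tool call to move; the robot and the scene stay as the last step left them, time stands still between calls to the robot, and variables do not carry over. Pictures are saved under pics/ and viewed, and the job is handed in when it is done.

Besides the shell and the picture viewer there is one more tool, called after "Request:" as name(argument=value, ...) on one line, values as JSON. apply_moves: Moves the arm, as the interface text tells. Its arguments: {"type":"object","properties":{"moves":{"type":"array"}},"required":["moves"]}

```bash
mkdir -p pics; python3 - <<'E'
from station import sense,capture
import cv2,pickle
s=sense();print(s)
for n in("side","top"):
    c=capture(n);pickle.dump(c,open(n+".pkl","wb"))
    cv2.imwrite(f"pics/{n}0.png",c["frame"][:,:,::-1]);print({k:v for k,v in c.items() if k!="frame"})
E
```

```text
{'time': 0.0, 'qpos': array([-8.60183831e+01,  2.18410687e+01,  7.43851424e+01, -2.76406252e-03,
        8.38578464e+01, -1.23349448e+01]), 'dq': array([ 0.08712989, -0.03870199, -0.06455638,  0.00478188,  0.03792093,
        0.058269  ]), 'joint_torque': array([ 1.13167316e-03, -4.37924588e+01, -2.24554628e+01,  7.13687693e-02,
        3.52216267e-02, -1.21855287e-04]), 'ee_pos': array([ 0.15449263, -0.52755811,  0.23813475]), 'tool_rot': array([[ 9.59722683e-01,  2.80949014e-01, -1.49718073e-04],
       [ 2.80948928e-01, -9.59721609e-01,  1.46020882e-03],
       [ 2.66556559e-04, -1.44345866e-03, -9.99998923e-01]]), 'wrist_force': array([0.48603466, 0.57756078, 0.42494606]), 'wrist_torque': array([-0.01498051,  0.03868553,  0.01295784]), 'grip_width': 0.08825122232616699}
{'fx': 391.59523658844694, 'fy': 391.59523658844694, 'cx': 311.391546392952, 'cy': 197.506787490901, 'rvec': array([ 0.1548929 , -2.61696776,  1.64099464]), 'tvec': array([0.49116276, 0.15035273, 1.04430737])}
{'fx': 373.96888000737215, 'fy': 373.96888000737215, 'cx': 319.2555266988464, 'cy': 197.17052616389677, 'rvec': array([ 2.15753175, -2.2154323 ,  0.12417572]), 'tvec': array([-0.06203234,  0.49558635,  0.96780977])}
```

View pics/side0.png

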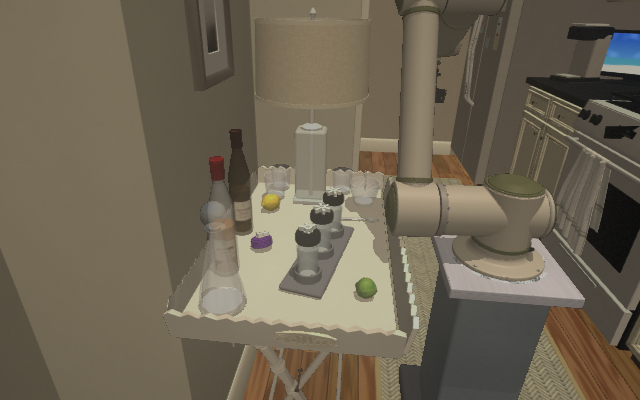

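View pics/top0.png

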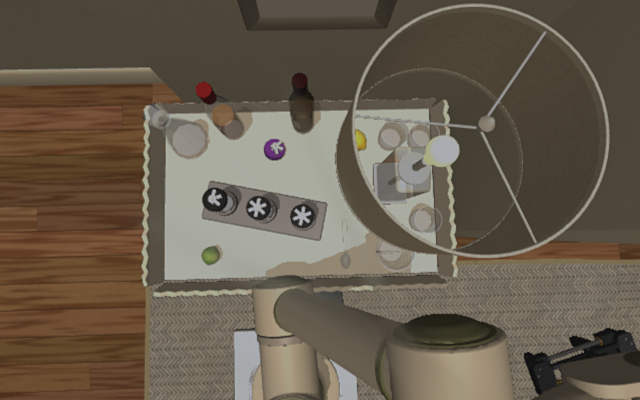

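```bash
cat > h.py <<'E'
import numpy as np,cv2,pickle
def proj(c,P):
    K=np.array([[c['fx'],0,c['cx']],[0,c['fy'],c['cy']],[0,0,1]])
    return cv2.projectPoints(np.array(P,float).reshape(-1,3),c['rvec'],c['tvec'],K,None)[0].reshape(-1,2)
def ray(c,uv,z):
    R=cv2.Rodrigues(c['rvec'])[0];o=-R.T@c['tvec']
    d=R.T@np.array([(uv[0]-c['cx'])/c['fx'],(uv[1]-c['cy'])/c['fy'],1])
    return o+d*(z-o[2])/d[2]
E
python3 - <<'E'
from h import *
t=pickle.load(open('top.pkl','rb'));s=pickle.load(open('side.pkl','rb'))
for n,c in(('t',t),('s',s)):
    R=cv2.Rodrigues(c['rvec'])[0];print(n,-R.T@c['tvec'])
for uv in [(215,200),(258,208),(302,216)]:print(ray(t,uv,.15))
for n,uv,z in [('lime',(210,256),.02),('lemon',(360,140),.025),('purple',(275,150),.02),('spoonend',(346,260),0),('spoon2',(345,222),0),('lampbase',(392,182),.0),('cor',(205,208),.015),('cor',(213,182),.015),('cor',(326,202),.015),('cor',(318,239),.015),('lampL',(340,150),.4),('lampRim',(357,120),.5)]:print(n,ray(t,uv,z))
im=t['frame'][170:250,180:340,::-1];cv2.imwrite('pics/tz.png',cv2.resize(im,None,fx=5,fy=5,interpolation=cv2.INTER_CUBIC))
im=s['frame'][170:310,240:400,::-1];cv2.imwrite('pics/sz.png',cv2.resize(im,None,fx=4,fy=4,interpolation=cv2.INTER_CUBIC))
E
```

```text
t [ 0.40527734 -0.05047707  1.0096098 ]
s [0.39838917 0.92390715 0.58489856]
[0.48195745 0.16721366 0.15      ]
[0.46102496 0.06924095 0.15      ]
[ 0.4400037  -0.03115472  0.15      ]
lime [0.34755814 0.21344636 0.02      ]
lemon [ 0.64504622 -0.18883801  0.025     ]
purple [0.62399749 0.03994477 0.02      ]
spoonend [ 0.32531737 -0.14260807  0.        ]
spoon2 [ 0.42679433 -0.14334756  0.        ]
lampbase [ 0.53239347 -0.27568052  0.        ]
cor [0.47342945 0.22774775 0.015     ]
cor [0.54225821 0.20657169 0.015     ]
cor [ 0.48109455 -0.09297729  0.015     ]
cor [ 0.38356177 -0.06896012  0.015     ]
lampL [ 0.53758522 -0.10226509  0.4       ]
lampRim [ 0.55791497 -0.11894731  0.5       ]
```

View pics/tz.png

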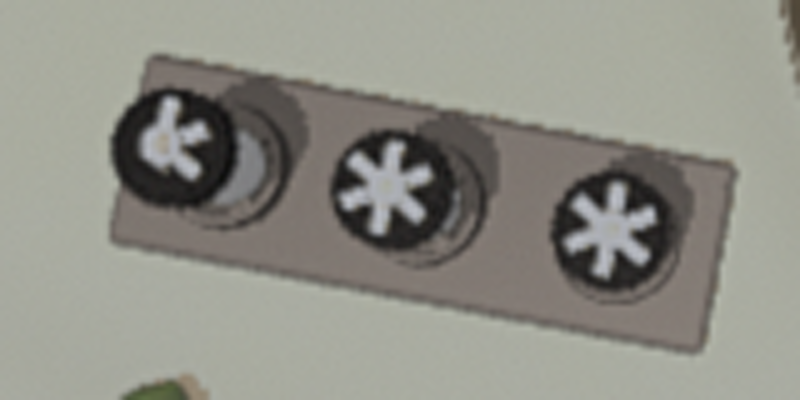

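View pics/sz.png

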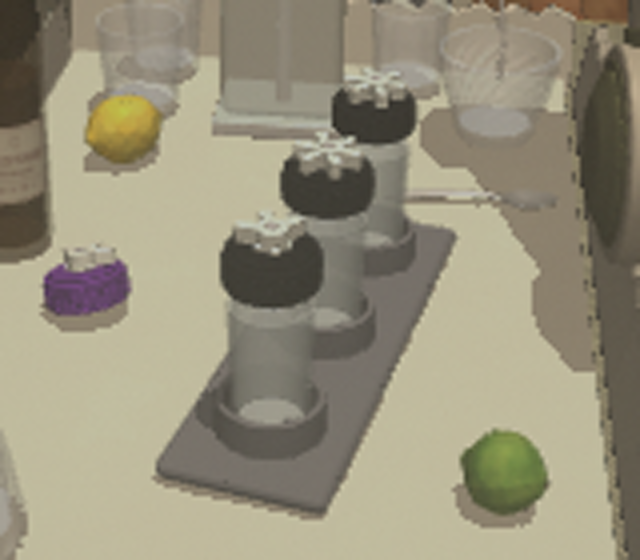

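```bash
python3 - <<'E'
from h import *
from scipy.optimize import least_squares
t=pickle.load(open('top.pkl','rb'));s=pickle.load(open('side.pkl','rb'))
a=np.linspace(0,2*np.pi,361)
def ex(c,x,y,z,R):
    p=proj(c,np.c_[x+R*np.cos(a),y+R*np.sin(a),0*a+z]);return [p[:,0].min(),p[:,0].max(),p[:,1].min(),p[:,1].max()]
def f(p):
    x,y,Rt,Rb,zb,zt=p
    tt=ex(t,x,y,zt,Rt);tb=ex(t,x,y,zb,Rb);st=ex(s,x,y,zt,Rt);sb=ex(s,x,y,zb,Rb)
    return np.array([tt[0]-355,tt[1]-608,tt[2]-4,tt[3]-258,tb[0]-337,tb[1]-522,st[0]-256,st[1]-369,st[2]-16,sb[0]-254,sb[1]-371,sb[3]-107])
r=least_squares(f,[.53,-.29,.16,.16,.33,.55],loss='soft_l1');print(r.x,f(r.x).round(1))
# collars: dark pixel ellipse
im=t['frame'].astype(int)
obs=[]
for (u,v) in [(214,199),(258,208),(302,216)]:
    g=cv2.resize(t['frame'][v-15:v+16,u-15:u+16],None,fx=8,fy=8,interpolation=cv2.INTER_CUBIC)
    m=(g.max(2)<75).astype(np.uint8)
    n,l,st,ce=cv2.connectedComponentsWithStats(m);k=1+st[1:,4].argmax()
    cs=cv2.findContours((l==k).astype(np.uint8),0,2)[0];cc=max(cs,key=cv2.contourArea)
    e=cv2.fitEllipse(cv2.convexHull(cc));o=((np.array(e[0])+.5)/8-.5+[u-15,v-15])
    print(o,np.array(e[1])/8,ray(t,o,.13)); obs.append(o)
# row fit at z=.13
def g(p):
    d=np.array([-np.sin(p[2]),np.cos(p[2])])
    P=[[p[0]+k*d[0],p[1]+k*d[1],.13] for k in(.105,0,-.105)]
    return (proj(t,P)-np.array(obs)).ravel()
q=least_squares(g,[.46,.07,-.2]);d=np.array([-np.sin(q.x[2]),np.cos(q.x[2])])
print(q.x,np.degrees(q.x[2]),g(q.x).round(2));w=q.x[:2]+.105*d;print('worn',w,np.hypot(*w),np.degrees(np.arctan2(w[1],w[0])))
for z in(.114,.135,.151): print(proj(s,[[w[0],w[1],z]]))
v=s['frame'].copy()
for z,R in((.114,.0285),(.135,.0285)):
    for P in (w,q.x[:2],q.x[:2]-.105*d):
        p=proj(s,np.c_[P[0]+R*np.cos(a),P[1]+R*np.sin(a),0*a+z])
        for uv in p: cv2.circle(v,tuple(int(round(k)) for k in uv),0,(255,0,0),-1)
cv2.imwrite('pics/sz2.png',cv2.resize(v[170:310,240:400,::-1],None,fx=4,fy=4,interpolation=cv2.INTER_NEAREST))
E
```

```text
[ 0.52711537 -0.26645939  0.15875036  0.16905438  0.35065976  0.56083203] [-0.2  0.9  1.6 -1.1 -1.7  0.2 -1.   1.2  0.   1.1 -2.7 -0. ]
[214.95717621 199.15391636] [24.80903244 25.93744278] [0.48573652 0.17237325 0.13      ]
[259.07401466 207.3548708 ] [24.36838341 26.77471924] [0.46377332 0.06949468 0.13      ]
[302.35284901 215.64886665] [24.12421989 25.50867462] [ 0.44161396 -0.03155244  0.13      ]
[ 0.46371257  0.07010309 -0.21313993] -12.212018333231045 [-0.15 -0.08 -0.26  0.03  0.41  0.04]
worn [0.4859232 0.1727271] 0.515709230603506 19.568353079551734
[[307.19340885 238.99533838]]
[[307.26060727 230.98854808]]
[[307.31275591 224.7749597 ]]
```

View pics/sz2.png

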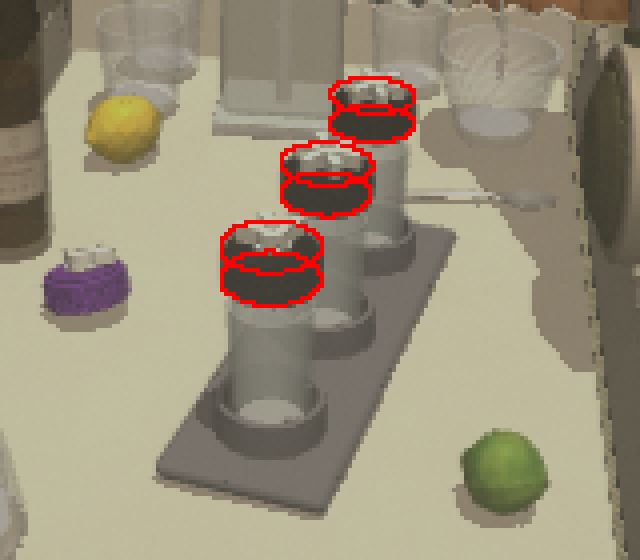

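Request:
apply_moves(moves=[[[0,0,0,0,-4,0,0],[0,0,0,0,-4,0,0],[0,0,0,0,-4,0,0],[0,0,0,0,-4,0,0],[0,0,0,0,-4,0,0]]])

```text
time: 0.52
ee_pos: [0.0981, -0.3338, 0.2382]
tool_rot: [[0.96, 0.281, -0.0], [0.281, -0.96, 0.001], [0.0, -0.001, -1.0]]
wrist_force: [-0.7, 0.2, 0.6]
grip_width: 0.0888
```

Request:
apply_moves(moves=[[[0,0,0,0,-3,0,0],[0,0,0,0,0,0,0]]])

```text
time: 0.68
ee_pos: [0.0896, -0.3025, 0.2385]
tool_rot: [[0.96, 0.281, -0.0], [0.281, -0.96, 0.002], [0.0, -0.002, -1.0]]
wrist_force: [-0.1, -0.5, -0.1]
grip_width: 0.0881
```

```bash
python3 - <<'E'
from station import *
s=sense();print(s['qpos'].round(2),s['dq'].round(1))
E
```

```text
[-9.5350e+01 -2.7800e+00  1.0556e+02 -2.0000e-02  7.7310e+01 -2.1640e+01] [ 1.3  5.1 -7.1  0.6 -1.7  2.9]
```

Request:
apply_moves(moves=[[[0,0,-7,3.84,-0.23,0,0],[0,0,-7,3.84,-0.23,0,0],[0,0,-7,3.84,-0.23,0,0],[0,0,-7,3.84,-0.23,0,0],[0,0,0,0,0,0,0]]])

```text
time: 1.1
ee_pos: [0.2254, -0.2262, 0.2387]
tool_rot: [[0.705, 0.709, 0.001], [0.709, -0.705, 0.001], [0.002, -0.0, -1.0]]
wrist_force: [-0.2, -0.2, -0.6]
grip_width: 0.0882
```

Request:
apply_moves(moves=[[[0,0,-7,3.84,-0.26,0,0],[0,0,-7,3.84,-0.26,0,0],[0,0,-7,3.84,-0.26,0,0],[0,0,-7,3.84,-0.26,0,0],[0,0,-7,3.84,-0.26,0,0]]])

```text
time: 1.52
ee_pos: [0.3111, -0.0615, 0.2388]
tool_rot: [[0.181, 0.984, 0.0], [0.984, -0.181, -0.0], [-0.0, 0.0, -1.0]]
wrist_force: [1.0, -0.7, -0.3]
grip_width: 0.0882
```

Request:
apply_moves(moves=[[[0,0,-7,3.84,-0.23,0,0],[0,0,-7,3.84,-0.23,0,0],[0,0,-7,3.84,-0.23,0,0],[0,0,-7,3.84,-0.23,0,0],[0,0,0,0,0,0,0]]])

```text
time: 1.93
ee_pos: [0.2995, 0.0947, 0.2386]
tool_rot: [[-0.312, 0.95, -0.001], [0.95, 0.312, 0.002], [0.002, -0.0, -1.0]]
wrist_force: [-0.6, -0.0, 0.3]
grip_width: 0.0882
```

```bash
cat > d.py <<'E'
from station import *
import numpy as np,sys
s=sense();R=s['tool_rot'];p=s['ee_pos'];np.set_printoptions(suppress=True,precision=4)
z=float(sys.argv[1]) if len(sys.argv)>1 else p[2]
print(s['time'],p,'q',s['qpos'].round(1),'f',s['wrist_force'],'tq',s['wrist_torque'],s['grip_width'])
print('tool shift cm',100*R.T@(np.array([.4859,.1727,z])-p)); print(R)
E
python3 d.py
```

```text
1.9333 [0.2995 0.0947 0.2386] q [ -4.5  -3.  105.7   0.1  77.3 -22.7] f [-0.5787 -0.038   0.2503] tq [-0.0977 -0.1149  0.0348] 0.08824065214359673
tool shift cm [ 1.5839 20.1459 -0.0035]
[[-0.3123  0.95   -0.0008]
 [ 0.95    0.3123  0.0015]
 [ 0.0017 -0.0003 -1.    ]]
```

Request:
apply_moves(moves=[[[0,0,0,0.3,4,0,0],[0,0,0,0.3,4,0,0],[0,0,0,0.3,4,0,0],[0,0,0,0.3,4,0,0],[0,0,0,0.3,4,0,0]]])

```text
time: 2.35
ee_pos: [0.4901, 0.164, 0.2381]
tool_rot: [[-0.297, 0.955, -0.0], [0.955, 0.297, -0.0], [-0.0, -0.0, -1.0]]
wrist_force: [-0.8, -0.1, -0.0]
grip_width: 0.0885
```

Request:
apply_moves(moves=[[[0,0,0,0,0,0,0],[0,0,0,0,0,0,0]]])

```text
time: 2.52
ee_pos: [0.4893, 0.1634, 0.2372]
tool_rot: [[-0.297, 0.955, -0.002], [0.955, 0.297, -0.0], [0.0, -0.002, -1.0]]
wrist_force: [-0.5, 0.1, 0.8]
grip_width: 0.0883
```

```bash
python3 d.py .107; python3 - <<'E'
from station import capture
import cv2
for n in("side","top"):
    c=capture(n);f=c["frame"][:,:,::-1]
    f=f[130:300,200:420] if n=="side" else f[120:290,140:360]
    cv2.imwrite(f"pics/{n}1.png",cv2.resize(f,None,fx=3,fy=3))
E
```

```text
2.5167 [0.4893 0.1634 0.2372] q [  5.3  18.5  79.7  -0.   81.9 -12. ] f [-0.5106  0.0705  0.8499] tq [-0.0158 -0.0964 -0.0219] 0.08826304495648436
tool shift cm [ 0.9875 -0.0236 13.0251]
[[-0.2973  0.9548 -0.0021]
 [ 0.9548  0.2973 -0.0003]
 [ 0.0003 -0.0021 -1.    ]]
```

View pics/side1.png

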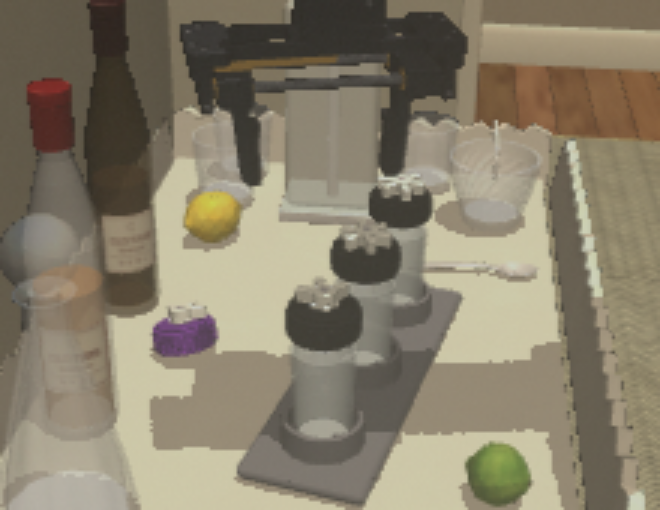

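View pics/top1.png

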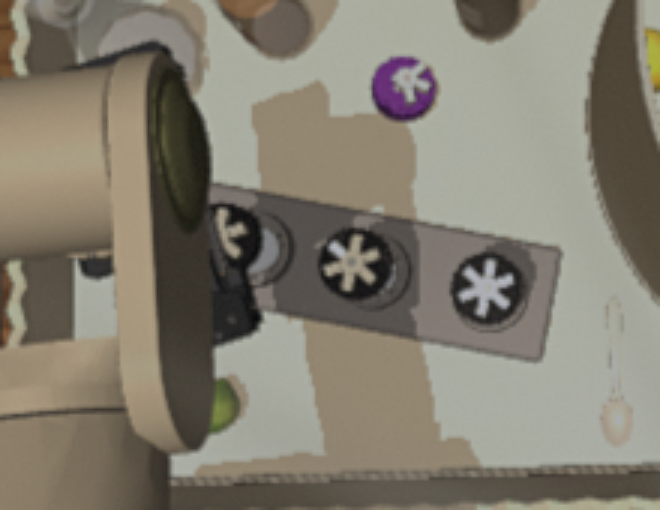

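Request:
apply_moves(moves=[[[0,0,0,1.0,0,0,0],[0,0,0,0,0,3,0],[0,0,0,0,0,3,0],[0,0,0,0,0,1,0],[0,0,0,0,0,0,0]]])

```text
time: 3.03
ee_pos: [0.4829, 0.173, 0.1671]
tool_rot: [[-0.297, 0.955, -0.004], [0.955, 0.297, -0.0], [0.001, -0.004, -1.0]]
wrist_force: [-0.3, -0.1, -0.6]
grip_width: 0.088
```

```bash
python3 d.py .107
```

```text
3.0333 [0.4829 0.173  0.1671] q [  6.5  22.1  86.8   0.   71.4 -10.8] f [-0.2534 -0.0544 -0.5685] tq [-0.0435 -0.1121 -0.0023] 0.08798830572051715
tool shift cm [-0.1211  0.3001  6.0078]
[[-0.2973  0.9548 -0.0042]
 [ 0.9548  0.2973 -0.0004]
 [ 0.0009 -0.0041 -1.    ]]
```

Request:
apply_moves(moves=[[[0,0,0,-0.1,0.2,0,0],[0,0,0,0,0,2,0],[0,0,0,0,0,2,0],[0,0,0,0,0,2,0],[0,0,0,0,0,0,0]]])

```text
time: 3.45
ee_pos: [0.4862, 0.1725, 0.1075]
tool_rot: [[-0.297, 0.955, -0.003], [0.955, 0.297, -0.0], [0.001, -0.003, -1.0]]
wrist_force: [-0.7, 0.1, -0.6]
grip_width: 0.0883
```

Request:
apply_moves(moves=[[[0,0,0,0,0,0,0]]])

```text
time: 3.53
ee_pos: [0.4875, 0.1727, 0.1099]
tool_rot: [[-0.297, 0.955, 0.001], [0.955, 0.297, 0.0], [-0.0, 0.001, -1.0]]
wrist_force: [-0.1, 0.6, 0.8]
grip_width: 0.0883
```

```bash
python3 d.py .107; python3 - <<'E'
from station import capture
import cv2
for n in("side",):
    c=capture(n);f=c["frame"][:,:,::-1]
    f=f[170:310,240:400]
    cv2.imwrite(f"pics/{n}2.png",cv2.resize(f,None,fx=4,fy=4))
E
```

```text
3.5333 [0.4875 0.1727 0.1099] q [  6.4  26.3  90.8   0.   62.8 -10.9] f [-0.1498  0.5779  0.7683] tq [-0.0432 -0.1099 -0.0264] 0.08829602580959647
tool shift cm [ 0.0466 -0.1483  0.2861]
[[-0.2975  0.9547  0.0009]
 [ 0.9547  0.2975  0.0001]
 [-0.0001  0.0009 -1.    ]]
```

View pics/side2.png

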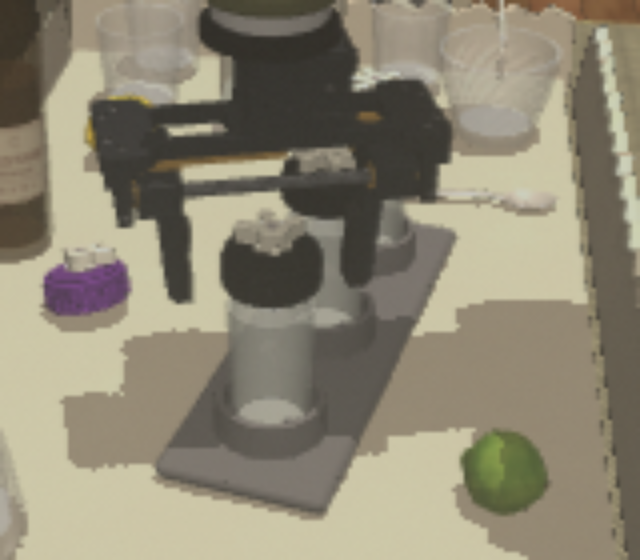

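Request:
apply_moves(moves=[[[0,0,0,0,-0.1,0.2,0],[0,0,0,0,0,0,100],[0,0,0,0,0,0,255],[0,0,0,0,0,0,255],[0,0,0,0,0,0,255]]])

```text
time: 4.0
ee_pos: [0.4863, 0.1723, 0.1071]
tool_rot: [[-0.298, 0.955, 0.001], [0.955, 0.298, 0.0], [-0.0, 0.001, -1.0]]
wrist_force: [-0.1, -0.5, 0.8]
grip_width: 0.0635
```

Request:
apply_moves(moves=[[[0,0,0,0,0,0,255],[0,0,0,0,0,0,255],[0,0,0,0,0,0,255],[0,0,0,0,0,0,255],[0,0,0,0,0,0,255]]])

```text
time: 4.42
ee_pos: [0.4862, 0.1723, 0.1069]
tool_rot: [[-0.298, 0.955, 0.0], [0.955, 0.298, 0.0], [0.0, 0.0, -1.0]]
wrist_force: [-0.8, -0.3, 2.3]
grip_width: 0.0547
```

```bash
python3 d.py .107
```

```text
4.4167 [0.4862 0.1723 0.1069] q [  6.3  26.5  91.2   0.   62.3 -11. ] f [-0.7682 -0.2591  2.2741] tq [-0.0424 -0.066  -0.0352] 0.05471554309229479
tool shift cm [ 0.0446 -0.0195 -0.0102]
[[-0.2976  0.9547  0.0002]
 [ 0.9547  0.2976  0.0001]
 [ 0.      0.0002 -1.    ]]
```

Request:
apply_moves(moves=[[[0,0,-3,0,0,0,255],[0,0,-3,0,0,0,255],[0,0,-3,0,0,0,255],[0,0,0,0,0,0,255]]])

```text
time: 4.75
ee_pos: [0.4869, 0.1719, 0.1068]
tool_rot: [[-0.443, 0.896, 0.002], [0.896, 0.443, -0.0], [-0.001, 0.001, -1.0]]
wrist_force: [3.9, -3.3, -1.0]
grip_width: 0.0542
```

```bash
python3 d.py .107
```

```text
4.75 [0.4869 0.1719 0.1068] q [  6.3  26.5  91.2  -0.   62.3 -20. ] f [ 3.8948 -3.3363 -0.9523] tq [-0.4589 -0.6475 -0.7137] 0.054169665823777885
tool shift cm [ 0.113  -0.0581 -0.0211]
[[-0.4435  0.8963  0.0015]
 [ 0.8963  0.4435 -0.0002]
 [-0.0008  0.0013 -1.    ]]
```

Request:
apply_moves(moves=[[[0,0,3,0,0,0,255],[0,0,3,0,0,0,255],[0,0,3,0,0,0,255],[0,0,3,0,0,0,255],[0,0,0,0,0,0,255]]])

```text
time: 5.17
ee_pos: [0.4862, 0.1724, 0.1068]
tool_rot: [[-0.245, 0.97, 0.0], [0.97, 0.245, -0.0], [-0.0, 0.0, -1.0]]
wrist_force: [0.2, -0.4, 0.8]
grip_width: 0.0541
```

```bash
python3 d.py .107
```

```text
5.1667 [0.4862 0.1724 0.1068] q [ 6.4 26.5 91.2 -0.  62.3 -7.8] f [ 0.227  -0.4276  0.7816] tq [-0.1698 -0.2476 -0.0022] 0.054077111905352034
tool shift cm [ 0.0397 -0.0213 -0.0205]
[[-0.2445  0.9696  0.0002]
 [ 0.9696  0.2445 -0.0001]
 [-0.0001  0.0002 -1.    ]]
```

Request:
apply_moves(moves=[[[0,0,3,0,0,0,255],[0,0,3,0,0,0,255],[0,0,3,0,0,0,255],[0,0,0,0,0,0,255]]])

```text
time: 5.5
ee_pos: [0.4859, 0.1722, 0.1068]
tool_rot: [[-0.092, 0.996, -0.001], [0.996, 0.092, -0.0], [-0.0, -0.001, -1.0]]
wrist_force: [-1.5, -0.9, 2.5]
grip_width: 0.0545
```

```bash
python3 d.py .107
```

```text
5.5 [0.4859 0.1722 0.1068] q [ 6.4 26.4 91.2 -0.  62.4  1.1] f [-1.4789 -0.9412  2.5335] tq [-0.3102  0.107  -0.0557] 0.054480193111682826
tool shift cm [ 0.0489  0.0094 -0.0205]
[[-0.0918  0.9958 -0.0007]
 [ 0.9958  0.0918 -0.0004]
 [-0.0004 -0.0007 -1.    ]]
```

Request:
apply_moves(moves=[[[0,0,6,0,0,0,255],[0,0,6,0,0,0,255],[0,0,6,0,0,0,255],[0,0,6,0,0,0,255],[0,0,0,0,0,0,255]]])

```text
time: 5.92
ee_pos: [0.4848, 0.1718, 0.1068]
tool_rot: [[0.323, 0.946, -0.003], [0.946, -0.323, -0.001], [-0.002, -0.003, -1.0]]
wrist_force: [-6.4, -4.6, 7.0]
grip_width: 0.0542
```

```bash
python3 d.py .107
```

```text
5.9167 [0.4848 0.1718 0.1068] q [ 6.3 26.4 91.3 -0.1 62.5 25.2] f [-6.4428 -4.6317  6.9644] tq [-0.5918  0.8092 -0.0904] 0.05417201190254568
tool shift cm [ 0.1171  0.0797 -0.0246]
[[ 0.3229  0.9464 -0.0033]
 [ 0.9464 -0.323  -0.0013]
 [-0.0023 -0.0027 -1.    ]]
```

Request:
apply_moves(moves=[[[0,0,6,0,0,0,255],[0,0,6,0,0,0,255],[0,0,6,0,0,0,255],[0,0,6,0,0,0,255],[0,0,6,0,0,0,255]]])

```text
time: 6.33
ee_pos: [0.4833, 0.1723, 0.1067]
tool_rot: [[0.752, 0.659, -0.007], [0.659, -0.752, -0.001], [-0.005, -0.004, -1.0]]
wrist_force: [-13.3, 0.3, 11.8]
grip_width: 0.0543
```

Request:
apply_moves(moves=[[[0,0,0,0,0,0,255],[0,0,0,0,0,0,255]]])

```text
time: 6.5
ee_pos: [0.4834, 0.1726, 0.1067]
tool_rot: [[0.75, 0.662, -0.006], [0.662, -0.75, 0.0], [-0.005, -0.004, -1.0]]
wrist_force: [-11.8, 0.8, 9.5]
grip_width: 0.0541
```

```bash
python3 d.py .107; python3 - <<'E'
from station import capture
import cv2
for n in("side","top"):
    c=capture(n);f=c["frame"][:,:,::-1]
    f=f[170:310,240:400] if n=="side" else f[150:290,160:320]
    cv2.imwrite(f"pics/{n}3.png",cv2.resize(f,None,fx=4,fy=4))
E
```

```text
6.5 [0.4834 0.1726 0.1067] q [ 6.4 26.4 91.4  0.  62.6 54.9] f [-11.7862   0.7779   9.4928] tq [-0.1188  1.7202 -0.217 ] 0.05412920747077628
tool shift cm [ 0.195   0.1633 -0.0278]
[[ 0.7496  0.6619 -0.0062]
 [ 0.6619 -0.7496  0.0001]
 [-0.0046 -0.0042 -1.    ]]
```

View pics/side3.png

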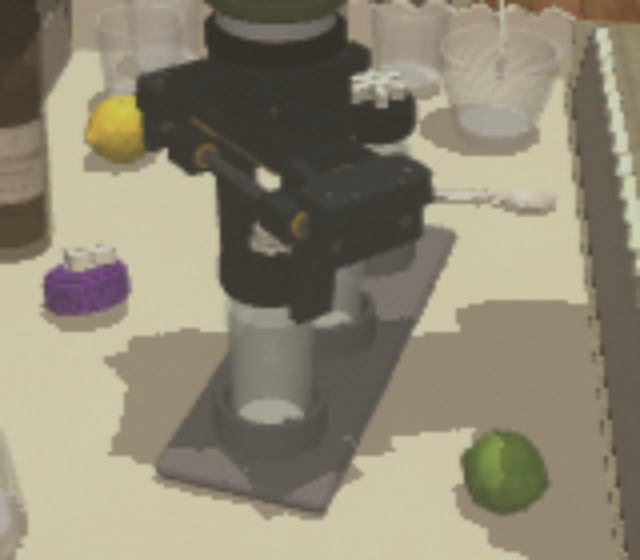

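View pics/top3.png

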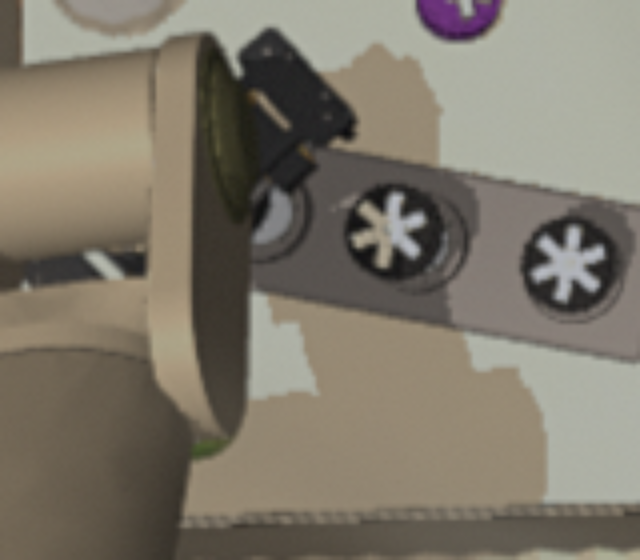

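Request:
apply_moves(moves=[[[0,0,0,-0.2,-0.15,-0.2,255],[0,0,0,0,0,-0.3,255],[0,0,0,0,0,-0.3,255],[0,0,0,0,0,0,255]]])

```text
time: 6.93
ee_pos: [0.4832, 0.1723, 0.115]
tool_rot: [[0.75, 0.661, -0.001], [0.661, -0.75, 0.0], [-0.001, -0.001, -1.0]]
wrist_force: [-3.9, 1.0, 1.0]
grip_width: 0.0537
```

```bash
python3 d.py .107
```

```text
6.9333 [0.4832 0.1723 0.115 ] q [ 6.4 25.6 91.   0.  63.4 55. ] f [-3.9407  1.0002  0.9663] tq [0.2154 0.5838 0.0626] 0.053749243264997255
tool shift cm [0.2249 0.1475 0.7981]
[[ 0.7505  0.6609 -0.0011]
 [ 0.6609 -0.7505  0.0003]
 [-0.0006 -0.0009 -1.    ]]
```

Request:
apply_moves(moves=[[[0,0,0,-0.05,-0.05,-0.5,255],[0,0,0,0,0,-0.8,255],[0,0,0,0,0,-0.8,255],[0,0,0,0,0,-0.5,255],[0,0,0,0,0,0,255]]])

```text
time: 7.35
ee_pos: [0.4838, 0.1722, 0.1423]
tool_rot: [[0.751, 0.66, 0.003], [0.66, -0.751, 0.0], [0.003, 0.002, -1.0]]
wrist_force: [0.4, -0.2, -1.3]
grip_width: 0.0542
```

```bash
python3 d.py .107; python3 - <<'E'
from station import capture
import cv2
for n in("side",):
    c=capture(n);f=c["frame"][:,:,::-1]
    f=f[150:310,240:400]
    cv2.imwrite(f"pics/{n}4.png",cv2.resize(f,None,fx=3.5,fy=3.5))
E
```

```text
7.35 [0.4838 0.1722 0.1423] q [ 6.4 23.6 89.  -0.  67.2 55.1] f [ 0.4282 -0.1831 -1.2811] tq [ 0.0173  0.0326 -0.0768] 0.05424574513406749
tool shift cm [0.1838 0.0974 3.5324]
[[ 0.7511  0.6602  0.0031]
 [ 0.6602 -0.7511  0.0003]
 [ 0.0026  0.0018 -1.    ]]
```

View pics/side4.png

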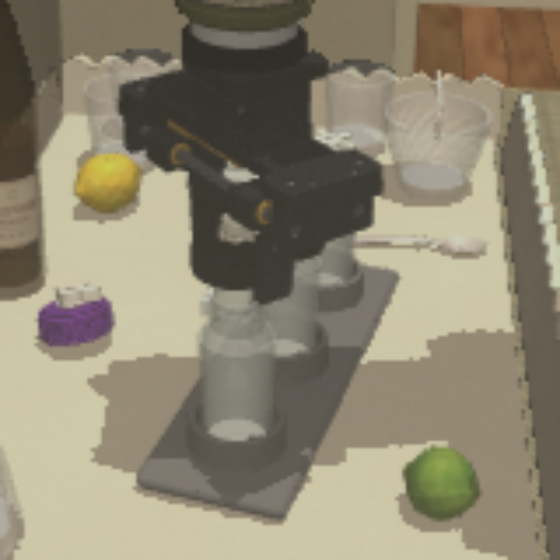

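Request:
apply_moves(moves=[[[0,0,0,0,0,-1.2,255],[0,0,0,0,0,-1.5,255],[0,0,0,0,0,-1.5,255],[0,0,0,0,0,-1.2,255],[0,0,0,0,0,-0.6,255]]])

```text
time: 7.82
ee_pos: [0.4833, 0.1722, 0.202]
tool_rot: [[0.751, 0.66, 0.002], [0.66, -0.751, 0.0], [0.002, 0.001, -1.0]]
wrist_force: [0.2, -0.1, -0.9]
grip_width: 0.0542
```

Request:
apply_moves(moves=[[[0,0,0,0,0,0,255],[0,0,0,0,0,0,255],[0,0,0,0,0,0,255],[0,0,0,0,0,0,255],[0,0,0,0,0,0,255]]])

```text
time: 8.23
ee_pos: [0.4828, 0.1721, 0.2001]
tool_rot: [[0.751, 0.66, -0.001], [0.66, -0.751, -0.0], [-0.001, -0.001, -1.0]]
wrist_force: [0.8, -0.1, 0.0]
grip_width: 0.0542
```

Request:
apply_moves(moves=[[[0,0,0,0,0,0,255],[0,0,0,0,0,0,255],[0,0,0,0,0,0,255],[0,0,0,0,0,0,255],[0,0,0,0,0,0,255]]])

```text
time: 8.65
ee_pos: [0.483, 0.1722, 0.2008]
tool_rot: [[0.751, 0.66, 0.0], [0.66, -0.751, 0.0], [0.0, 0.0, -1.0]]
wrist_force: [0.3, 1.0, -0.4]
grip_width: 0.0541
```

```bash
python3 d.py .107; python3 - <<'E'
from station import capture
import cv2
for n in("side","top"):
    c=capture(n);f=c["frame"][:,:,::-1]
    f=f[150:310,240:400] if n=="side" else f[100:290,140:360]
    cv2.imwrite(f"pics/{n}5.png",cv2.resize(f,None,fx=3,fy=3))
E
```

```text
8.65 [0.483  0.1722 0.2008] q [ 6.4 19.9 83.9 -0.  76.1 55.1] f [ 0.3391  1.0342 -0.375 ] tq [-0.0197 -0.0351 -0.0177] 0.05407591924538705
tool shift cm [0.2544 0.1538 9.3754]
[[ 0.751   0.6603  0.0001]
 [ 0.6603 -0.751   0.    ]
 [ 0.      0.     -1.    ]]
```

View pics/side5.png

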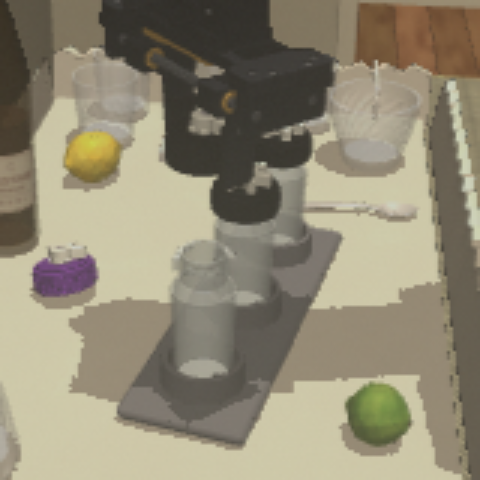

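View pics/top5.png

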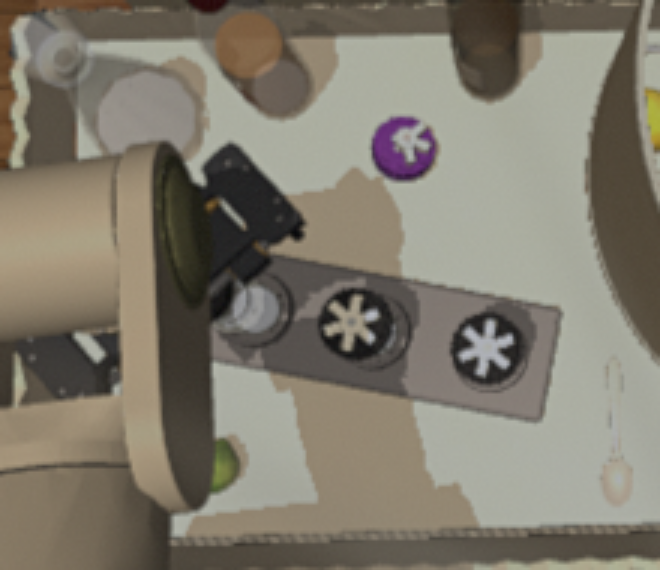

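The side picture shows the worn base held upright in the fingers at about (200,145), well clear above the open cup mouth at (203,255). In the top picture the other two bases, lime, spoon and purple look-alike are where they were.

```bash
python3 -c "
from station import *
s=sense();print(s['dq'].round(2),s['grip_width']);print(hand_in())"
```

```text
[-0.02 -0.02 -0.01  0.03  0.09 -0.01] 0.05413158846310033
the job is handed in; nothing more can be done
None
```

I unscrewed the worn blade base (the cup at the +y end of the caddy), lifted it straight off and handed in at about 8.8 s while still holding it.

- **Thread:** Counter-clockwise was blocked, with about 0.7 N m at the wrist after 9 degrees. It turned easily clockwise, so this cup has a left-hand thread. I turned it about 75 degrees from the stop.
- **Lift:** The base came up about 94 mm, which puts the blades roughly 65 mm above the rim. The tool was vertical, the joints were still, and the grip was steady at 54 mm.
- **Grip width:** The fingers read 54 mm on a 57 mm collar. That disagrees with the stated size, but the grip held throughout.
- **Side force:** Turning built up about 12 N sideways because the grip was slightly off centre. I relieved it before lifting, and it read close to zero afterwards.
- **Surroundings:** In the last pictures the other two bases, the lime, lemon, teaspoon and purple look-alike looked unmoved. I did not single out the loose glass among the tumblers by the lamp, but the gripper never went among them.

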